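# Sort the loose tenons by length into the bench cabinet and shut it

## Task

Put the loose wooden tenons away: lay each one down flat on the floor of the tray row that matches its length (widest row for the longest, narrowest for the shortest). When all are sorted, slide the tray fully home into the cabinet, and only then swing the door round and push it shut until it seats on its catch. Do not swing the door into the tray while it is out, and leave the block plane and the try square where they are.

Things in the scene. Friction and masses are not known exactly. Their poses are not given: they have to be found in the camera images.
- tenon35a: a loose hardwood tenon (plain pale wooden block with rounded edges), 35 mm long, 18 mm wide, 14 mm thick, 10 to 30 g; origin at its centre, x along its length, z through its thickness; lies flat on the bench at the start. There are three look-alike lengths, 35, 50 and 70 mm, at most three of each; some may be absent.
- tenon35b: a loose hardwood tenon (plain pale wooden block with rounded edges), 35 mm long, 18 mm wide, 14 mm thick, 10 to 30 g; origin at its centre, x along its length, z through its thickness; lies flat on the bench at the start. There are three look-alike lengths, 35, 50 and 70 mm, at most three of each; some may be absent.
- tenon35c: a loose hardwood tenon (plain pale wooden block with rounded edges), 35 mm long, 18 mm wide, 14 mm thick, 10 to 30 g; origin at its centre, x along its length, z through its thickness; lies flat on the bench at the start. There are three look-alike lengths, 35, 50 and 70 mm, at most three of each; some may be absent.
- tenon50a: a loose hardwood tenon (plain pale wooden block with rounded edges), 50 mm long, 18 mm wide, 14 mm thick, 10 to 30 g; origin at its centre, x along its length, z through its thickness; lies flat on the bench at the start. There are three look-alike lengths, 35, 50 and 70 mm, at most three of each; some may be absent.
- tenon50b: a loose hardwood tenon (plain pale wooden block with rounded edges), 50 mm long, 18 mm wide, 14 mm thick, 10 to 30 g; origin at its centre, x along its length, z through its thickness; lies flat on the bench at the start. There are three look-alike lengths, 35, 50 and 70 mm, at most three of each; some may be absent.
- tenon50c: a loose hardwood tenon (plain pale wooden block with rounded edges), 50 mm long, 18 mm wide, 14 mm thick, 10 to 30 g; origin at its centre, x along its length, z through its thickness; lies flat on the bench at the start. There are three look-alike lengths, 35, 50 and 70 mm, at most three of each; some may be absent.
- tenon70a: a loose hardwood tenon (plain pale wooden block with rounded edges), 70 mm long, 18 mm wide, 14 mm thick, 10 to 30 g; origin at its centre, x along its length, z through its thickness; lies flat on the bench at the start. There are three look-alike lengths, 35, 50 and 70 mm, at most three of each; some may be absent.
- tenon70b: a loose hardwood tenon (plain pale wooden block with rounded edges), 70 mm long, 18 mm wide, 14 mm thick, 10 to 30 g; origin at its centre, x along its length, z through its thickness; lies flat on the bench at the start. There are three look-alike lengths, 35, 50 and 70 mm, at most three of each; some may be absent.
- tenon70c: a loose hardwood tenon (plain pale wooden block with rounded edges), 70 mm long, 18 mm wide, 14 mm thick, 10 to 30 g; origin at its centre, x along its length, z through its thickness; lies flat on the bench at the start. There are three look-alike lengths, 35, 50 and 70 mm, at most three of each; some may be absent.
- cabinet: low dark wooden cabinet fixed on the bench, 250 mm wide, 270 mm deep, 92 mm high, open front towards the robot (turned up to 0.2 rad). Origin on the bench under the middle of its front plane, x towards its back, y towards the hinge side, z up. The door has its hinge on the +y side.
- tray (a joint): plywood tray, 213 mm wide, sliding out of the cabinet along cabinet -x; 0 = fully home (front face flush with the cabinet's front plane), grows as it comes out, m, up to 0.225; starts 0.20 to 0.22 out. Slides at about 2.5 N, stays where left, firm stop at 0. Holds three rows parted by walls 5 mm thick and 16 mm high above the floor; rear wall 16 mm high as well.
- tray_front (a point): the middle of the top edge of the tray's front panel, on its outer face, 50 mm above the bench (panel 213 mm wide, 8 mm thick, from 10 to 50 mm above the bench); the tray is pushed home on this face; axes as the cabinet's
- row70 (a point): centre of the floor of the tray's row for 70 mm tenons: 82 mm wide (along y), 180 mm long (along x), floor 16 mm above the bench; axes as the cabinet's. Seen from the hinge side (+y) the rows are 70, 50, 35. Three 70 mm tenons fit one behind the other, each lying across the row.
- row50 (a point): centre of the floor of the tray's row for 50 mm tenons: 62 mm wide (along y), 180 mm long (along x), floor 16 mm above the bench; axes as the cabinet's. Seen from the hinge side (+y) the rows are 70, 50, 35. Three 50 mm tenons fit one behind the other, each lying across the row.
- row35 (a point): centre of the floor of the tray's row for 35 mm tenons: 47 mm wide (along y), 180 mm long (along x), floor 16 mm above the bench; axes as the cabinet's. Seen from the hinge side (+y) the rows are 70, 50, 35. Three 35 mm tenons fit one behind the other, each lying across the row.
- door (a joint): pale wooden door, 250 mm wide, 4 to 92 mm above the bench, 12 mm thick; 0 = shut, grows as it opens towards the robot, rad, up to 2.6; starts 1.75 to 2.3. Little hinge friction, stays where left. In the last 0.08 rad a sprung catch resists (about 5 N at the free edge); past 0.03 rad it pulls the door in to 0. While the tray is out the door must stay above 1.45 rad.
- door_hinge (a point): point on the door's hinge axis, at the top of the door (92 mm above the bench), in the plane of the door's outer face; 14 mm in front of the cabinet's front plane
- door_edge (a point): top corner of the door's free edge, on the outer face, 250 mm from the hinge axis. A brass knob, 16 mm in diameter, stands 18 mm out of the outer face, 17 mm from this edge and 50 mm above the bench
- plane: block plane, steel sole, 160 x 50 x 60 mm, a bystander; origin under its middle
- square: try square, wooden stock 100 mm and steel blade 140 mm, 16 mm high, a bystander; origin under the stock's middle
Mind the look-alikes: they are no part of the job. Leave any green look-alike of the tenon50b alone. Leave any pink look-alike of the tenon50c alone.

How it is judged:
On the way, in this order (a step that is already met when the one before it is completed fails the run):
1. all tenons lie in the rows of their length, the tray still out (value of joint tray above 0.1 m and y of tenon35a in the frame of row35 between -0.02 and 0.02 m and x of tenon35a in the frame of row35 between -0.087 and 0.087 m and z of each of tenon35a, tenon35b, tenon35c in the frame of row35 below 0.014 m and angle between tenon35a's own x axis and vertical between 1.35 and 1.79 rad and y of tenon35b in the frame of row35 between -0.02 and 0.02 m and x of tenon35b in the frame of row35 between -0.087 and 0.087 m and angle between tenon35b's own x axis and vertical between 1.35 and 1.79 rad and y of tenon35c in the frame of row35 between -0.02 and 0.02 m and x of tenon35c in the frame of row35 between -0.087 and 0.087 m and angle between tenon35c's own x axis and vertical between 1.35 and 1.79 rad and y of tenon50a in the frame of row50 between -0.027 and 0.027 m and x of tenon50a in the frame of row50 between -0.087 and 0.087 m and z of each of tenon50a, tenon50b, tenon50c in the frame of row50 below 0.014 m and angle between tenon50a's own x axis and vertical between 1.35 and 1.79 rad and y of tenon50b in the frame of row50 between -0.027 and 0.027 m and x of tenon50b in the frame of row50 between -0.087 and 0.087 m and angle between tenon50b's own x axis and vertical between 1.35 and 1.79 rad and y of tenon50c in the frame of row50 between -0.027 and 0.027 m and x of tenon50c in the frame of row50 between -0.087 and 0.087 m and angle between tenon50c's own x axis and vertical between 1.35 and 1.79 rad and y of tenon70a in the frame of row70 between -0.037 and 0.037 m and x of tenon70a in the frame of row70 between -0.087 and 0.087 m and z of each of tenon70a, tenon70b, tenon70c in the frame of row70 below 0.014 m and angle between tenon70a's own x axis and vertical between 1.35 and 1.79 rad and y of tenon70b in the frame of row70 between -0.037 and 0.037 m and x of tenon70b in the frame of row70 between -0.087 and 0.087 m and angle between tenon70b's own x axis and vertical between 1.35 and 1.79 rad and y of tenon70c in the frame of row70 between -0.037 and 0.037 m and x of tenon70c in the frame of row70 between -0.087 and 0.087 m and angle between tenon70c's own x axis and vertical between 1.35 and 1.79 rad), for 0.2 s.
2. the tray is slid home with the tenons in their rows, the door not yet shut (value of joint tray below 0.008 m and value of joint door above 0.1 rad and y of tenon35a in the frame of row35 between -0.02 and 0.02 m and x of tenon35a in the frame of row35 between -0.087 and 0.087 m and z of each of tenon35a, tenon35b, tenon35c in the frame of row35 below 0.014 m and angle between tenon35a's own x axis and vertical between 1.35 and 1.79 rad and y of tenon35b in the frame of row35 between -0.02 and 0.02 m and x of tenon35b in the frame of row35 between -0.087 and 0.087 m and angle between tenon35b's own x axis and vertical between 1.35 and 1.79 rad and y of tenon35c in the frame of row35 between -0.02 and 0.02 m and x of tenon35c in the frame of row35 between -0.087 and 0.087 m and angle between tenon35c's own x axis and vertical between 1.35 and 1.79 rad and y of tenon50a in the frame of row50 between -0.027 and 0.027 m and x of tenon50a in the frame of row50 between -0.087 and 0.087 m and z of each of tenon50a, tenon50b, tenon50c in the frame of row50 below 0.014 m and angle between tenon50a's own x axis and vertical between 1.35 and 1.79 rad and y of tenon50b in the frame of row50 between -0.027 and 0.027 m and x of tenon50b in the frame of row50 between -0.087 and 0.087 m and angle between tenon50b's own x axis and vertical between 1.35 and 1.79 rad and y of tenon50c in the frame of row50 between -0.027 and 0.027 m and x of tenon50c in the frame of row50 between -0.087 and 0.087 m and angle between tenon50c's own x axis and vertical between 1.35 and 1.79 rad and y of tenon70a in the frame of row70 between -0.037 and 0.037 m and x of tenon70a in the frame of row70 between -0.087 and 0.087 m and z of each of tenon70a, tenon70b, tenon70c in the frame of row70 below 0.014 m and angle between tenon70a's own x axis and vertical between 1.35 and 1.79 rad and y of tenon70b in the frame of row70 between -0.037 and 0.037 m and x of tenon70b in the frame of row70 between -0.087 and 0.087 m and angle between tenon70b's own x axis and vertical between 1.35 and 1.79 rad and y of tenon70c in the frame of row70 between -0.037 and 0.037 m and x of tenon70c in the frame of row70 between -0.087 and 0.087 m and angle between tenon70c's own x axis and vertical between 1.35 and 1.79 rad), for 0.2 s.
3. the door is pushed shut and held by its catch (value of joint door below 0.03 rad and value of joint tray below 0.008 m), for 0.2 s.
At the end, for the whole second after the job is handed in: Each tenon lies level (within 0.22 rad), at rest, on the floor of the row of its own length (centre under 14 mm above the floor, within 20/27/37 mm of the 35/50/70 row's centre line); tray within 8 mm of home; door within 0.03 rad of shut, still (all of step 3 and y of tenon35a in the frame of row35 between -0.02 and 0.02 m and x of tenon35a in the frame of row35 between -0.087 and 0.087 m and z of each of tenon35a, tenon35b, tenon35c in the frame of row35 below 0.014 m and angle between tenon35a's own x axis and vertical between 1.35 and 1.79 rad and y of tenon35b in the frame of row35 between -0.02 and 0.02 m and x of tenon35b in the frame of row35 between -0.087 and 0.087 m and angle between tenon35b's own x axis and vertical between 1.35 and 1.79 rad and y of tenon35c in the frame of row35 between -0.02 and 0.02 m and x of tenon35c in the frame of row35 between -0.087 and 0.087 m and angle between tenon35c's own x axis and vertical between 1.35 and 1.79 rad and y of tenon50a in the frame of row50 between -0.027 and 0.027 m and x of tenon50a in the frame of row50 between -0.087 and 0.087 m and z of each of tenon50a, tenon50b, tenon50c in the frame of row50 below 0.014 m and angle between tenon50a's own x axis and vertical between 1.35 and 1.79 rad and y of tenon50b in the frame of row50 between -0.027 and 0.027 m and x of tenon50b in the frame of row50 between -0.087 and 0.087 m and angle between tenon50b's own x axis and vertical between 1.35 and 1.79 rad and y of tenon50c in the frame of row50 between -0.027 and 0.027 m and x of tenon50c in the frame of row50 between -0.087 and 0.087 m and angle between tenon50c's own x axis and vertical between 1.35 and 1.79 rad and y of tenon70a in the frame of row70 between -0.037 and 0.037 m and x of tenon70a in the frame of row70 between -0.087 and 0.087 m and z of each of tenon70a, tenon70b, tenon70c in the frame of row70 below 0.014 m and angle between tenon70a's own x axis and vertical between 1.35 and 1.79 rad and y of tenon70b in the frame of row70 between -0.037 and 0.037 m and x of tenon70b in the frame of row70 between -0.087 and 0.087 m and angle between tenon70b's own x axis and vertical between 1.35 and 1.79 rad and y of tenon70c in the frame of row70 between -0.037 and 0.037 m and x of tenon70c in the frame of row70 between -0.087 and 0.087 m and angle between tenon70c's own x axis and vertical between 1.35 and 1.79 rad and linear speed of each of tenon35a, tenon35b, tenon35c, tenon50a, tenon50b, tenon50c, tenon70a, tenon70b, tenon70c below 0.02 m/s and velocity of joint door between -0.05 and 0.05 rad/s); the robot touches nothing.
It fails at once if the door is swung into the pulled-out tray (below 1.45 rad with the tray more than 30 mm out) (value of joint tray above 0.03 m and value of joint door below 1.45 rad).
It fails at once if the plane is moved more than 30 mm (distance of plane from where it was at the start of the episode above 0.03 m).
It fails at once if the square is moved more than 30 mm (distance of square from where it was at the start of the episode above 0.03 m).
Of tenon35a, tenon35b, tenon35c, tenon50a, tenon50b, tenon50c, tenon70a, tenon70b, tenon70c only 6 to 8 are there at a start; the rules pass over those that are not, and their reading is None.
At some moment in a run one of tenon35a, tenon35b, tenon35c, tenon50a, tenon50b, tenon50c, tenon70a, tenon70b, tenon70c may be knocked a few centimetres aside while the robot is not near it.
Once in a run the grip may slacken for a moment while it holds something.
It also fails if it takes over 210 s, if anything falls off the work surface, if the arm or the gripper's body presses on something with over 40 N, if the wrist force passes 120 N, or if a joint passes its speed limit or range.

## Robot

A 6-joint arm with a two-finger parallel gripper is mounted at the origin on the work surface. World frame = base frame: x ahead of the robot, y to its left, z up, the work surface at z = 0. Lengths are in m, angles in rad, forces in N, time in s.
With the tool pointing down it reaches from about 0.25 to 0.725 m from the base axis. Payload 9.7 kg.
Tool frame: the origin (TCP) lies midway between the tips of the shut fingers; the grasp point (between the pads) lies 19 mm behind it (r.grip_depth is the distance from the TCP to the grasp point, in m); z points along the fingers, y is the direction in which the jaws open and shut (so a half turn about z gives the same grasp; the last joint's range is limited). The gripper opens to 85 mm and grips with 20 to 120 N. Pads are 22 mm wide; open, the fingers measure 114 mm over their backs; the gripper's body (76 mm by 85 mm) begins 54 mm behind the grasp point. The pads swing forward as they close: fully open they stand 13 mm farther back than shut.
Start: joints at [-1.279, 0.087, 0.176, 1.66, 0, 1.571], TCP at [0.158, -0.527, 0.231] pointing down, gripper open.
Joint ranges: [-3.13, 3.13], [-0.85, 1.81], [-1.15, 1.24], [-2.2, 2.28], [-1.44, 1.52], [-3.14, 3.14]. Speed limits (rad/s): [2.22, 2.22, 2.57, 3.14, 3.14, 3.14].

## Interface

Orientations are given as a unit quaternion [w, x, y, z].
In Python, from rig import r gives the robot as it stands. The module is installed in compiled form; this text tells all that it offers. Calls block until the motion is done:
- r.reach(position, orientation): joint-space move of the TCP to a pose.
- r.move_linear(position, velocity=0.15, attitude=None, max_force=None): straight line of the TCP; attitude=None keeps the orientation; velocity is the mean speed in m/s. With max_force (N) it stops when the force on the tool has changed by that much, and returns True; else False.
- r.move_j(angles): joint-space move.
- r.command_gripper(opening, f_grip=None): finger opening in m; f_grip is the grip in N (None keeps the last); returns when the fingers have stopped.
- r.hold(seconds).
- r.solve_ik(position, orientation): joint angles nearest the present ones, or None.
- r.get_state(): the state.
- r.capture(name): name is "scene" or "top"; returns a dict with "color" (384x512x3 uint8, red, green, blue), "intrinsics" (3x3 intrinsics, pixels), "rvec" (rotation vector, rad) and "tvec" (3), from world to camera coordinates, as OpenCV has them. Camera axes: x right, y down, z forward; pixel columns grow to the right and rows downward; lengths in m; the calibration is good to about 2 mm. A picture is of the moment at which its call begins. There is no depth.
A pose or a line that the arm cannot do raises r.PlanningError and nothing moves.
- r.finish_job(): hands the job in, once; it reports no verdict.
The state is a dict: "clock": time; "joints": joint angles; "dq": joint speeds; "effort": joint torques, N m; "tcp_pos": TCP position; "eef_rot": TCP orientation; "ft_force": force on the tool from outside, world axes, zero at the start; "wrist_torque": the same for the moment, N m; "grip_width": finger opening in m.
Only numpy, scipy, OpenCV 4.12 (cv2) and the standard library are available. Lean on these libraries where they do the work, as an engineer would, in place of code of your own. Each camera call takes 0.05 s, during which the arm holds its last target.

## Working session

There is one attempt and no reset: what is moved stays moved. The work goes in short steps, each a Python script; the robot and the scene stay as the last script left them, time stands still between calls to the robot, and variables do not carry over. Pictures are saved under pics/ and viewed, and the job is handed in when it is done.

```bash
mkdir -p pics; cat > h.py <<'E'
import numpy as np, cv2
from rig import r
def cap(n,fn=None):
    c=r.capture(n)
    if fn: cv2.imwrite('pics/'+fn,cv2.cvtColor(c['color'],cv2.COLOR_RGB2BGR))
    return c
def P(c):
    R,_=cv2.Rodrigues(np.array(c['rvec'],float)); return np.array(c['intrinsics'],float),R,np.array(c['tvec'],float).reshape(3)
def ray(c,uv,z):
    K,R,t=P(c); uv=np.atleast_2d(np.array(uv,float))
    d=np.c_[uv,np.ones(len(uv))]@np.linalg.inv(K).T@R; o=-R.T@t
    s=(z-o[2])/d[:,2]; return o+s[:,None]*d
def proj(c,X):
    K,R,t=P(c); X=np.atleast_2d(np.array(X,float)); q=(X@R.T+t)@K.T; return q[:,:2]/q[:,2:]
E
python3 - <<'E'
from h import *
for n in('scene','top'):
    c=cap(n,n+'0.png'); K,R,t=P(c); print(n,K.tolist(),(-R.T@t).round(3),R.round(3).tolist())
    im=cv2.imread('pics/%s0.png'%n); cv2.imwrite('pics/%s0b.png'%n,cv2.resize(im,(800,600),interpolation=cv2.INTER_CUBIC))
s=r.get_state(); print(s)
E
```

```text
scene [[410.63493438129063, 0.0, 260.2215999374436], [0.0, 410.63493438129063, 188.11774988847804], [0.0, 0.0, 1.0]] [ 1.06  -0.241  0.839] [[0.208, 0.978, 0.016], [0.809, -0.163, -0.564], [-0.549, 0.131, -0.826]]
top [[442.34940256039437, 0.0, 258.64176184722106], [0.0, 442.34940256039437, 193.6921971863854], [0.0, 0.0, 1.0]] [ 0.381 -0.114  1.126] [[-0.014, -1.0, 0.022], [-0.983, 0.01, -0.182], [0.181, -0.024, -0.983]]
{'clock': 0.1, 'joints': array([-1.27899798e+00,  8.73954154e-02,  1.75248405e-01,  1.65979649e+00,
        1.67010268e-05,  1.57078971e+00]), 'dq': array([-7.97225427e-04, -5.75155471e-04,  2.97165122e-03, -5.29710956e-04,
        9.31897092e-05,  1.83039122e-03]), 'effort': array([-1.14824445e-03, -5.21561873e+01,  4.65652227e+01,  1.60403014e-02,
       -4.42717521e-05, -1.48960332e-06]), 'tcp_pos': array([ 0.15817041, -0.52656462,  0.23067725]), 'eef_rot': array([-5.68707960e-04,  9.89374939e-01,  1.45385352e-01, -7.51257204e-05]), 'ft_force': array([-0.33668068,  0.18993957, -0.44663319]), 'wrist_torque': array([-0.0185484 ,  0.02442716,  0.02052584]), 'grip_width': 0.08554184921886898}
```

View pics/top0b.png

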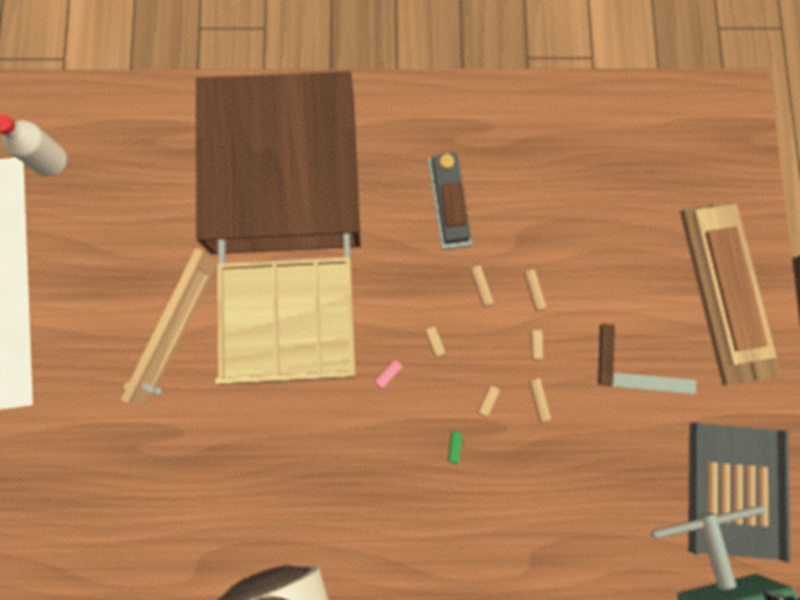

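View pics/scene0b.png

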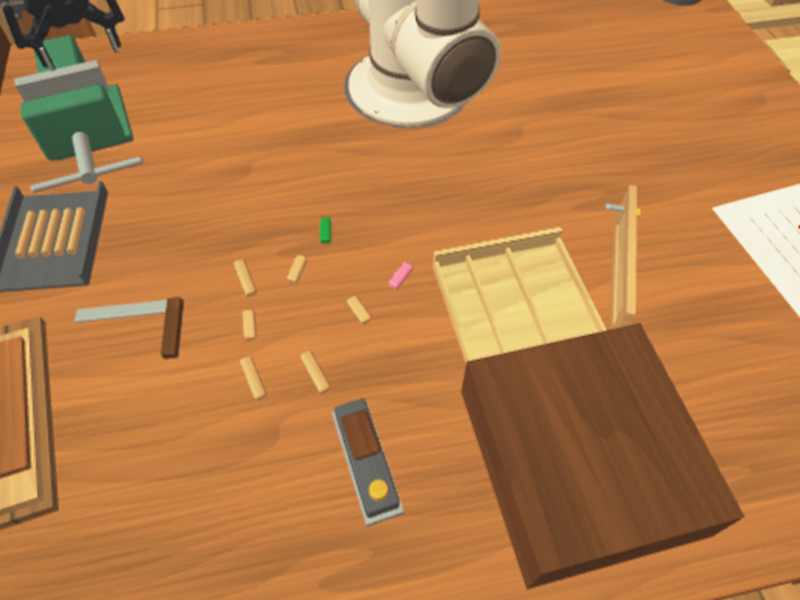

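Six pale tenons are loose: at top-view (enlarged) pixels (483,285), (536,290), (435,341), (537,344), (489,401), (540,400). The green (455,447) and pink (389,374) blocks are decoys, and the dowels in the rack at (740,495) are not tenons. The tray is out and the door is open at left, with the plane at (450,200) and the square at (607,355). Next I'll measure.

```bash
cat >> h.py <<'E'
def tenons(c,box,zt=0.0105):
    """pale blocks in box(x0,x1,y0,y1 px); per blob: outline rays to mid-height -> centre, yaw, length, width"""
    hsv=cv2.cvtColor(c['color'],cv2.COLOR_RGB2HSV); x0,x1,y0,y1=box
    b=c['color'].astype(int)
    m=((b[...,1]>140)&(b[...,2]>85)&(b[...,0]-b[...,1]<75)&(b[...,0]-b[...,2]>35)&(b[...,0]>170)).astype(np.uint8)
    mm=np.zeros_like(m); mm[y0:y1,x0:x1]=m[y0:y1,x0:x1]
    out=[]
    for k in cv2.findContours(mm,cv2.RETR_EXTERNAL,cv2.CHAIN_APPROX_NONE)[0]:
        a=cv2.contourArea(k)
        if a<25: continue
        q=np.zeros_like(m); cv2.drawContours(q,[k],-1,1,-1); v,u=np.nonzero(q)
        X=ray(c,np.c_[u,v],zt)[:,:2]; ctr=X.mean(0); C=np.cov((X-ctr).T); w,V=np.linalg.eigh(C)
        L,W=np.sqrt(12*w[1]),np.sqrt(12*w[0]); ax=V[:,1]; 
        out.append(dict(p=ctr,yaw=np.arctan2(ax[1],ax[0])%np.pi,L=L,W=W,uv=(u.mean(),v.mean()),n=len(u)))
    return out
E
python3 - <<'E'
from h import *
c=cap('top'); 
for uv in [(309,182),(343,185),(279,218),(344,220),(330,200),(313,257)]: print(uv,c['color'][uv[1],uv[0]])
for t in tenons(c,(255,375,150,300)): print({k:np.round(v,3) for k,v in t.items()})
c=cap('scene'); print('scene')
for t in tenons(c,(135,250,150,270)): print({k:np.round(v,3) for k,v in t.items()})
for nm,box in(('top',(70,150,250,280)),('scene',(270,110,430,260))):
    im=cv2.cvtColor(cap(nm)['color'],cv2.COLOR_RGB2BGR); x0,y0,x1,y1=box
    cv2.imwrite('pics/%s_crop1.png'%nm,cv2.resize(im[y0:y1,x0:x1],None,fx=4,fy=4,interpolation=cv2.INTER_CUBIC))
E
```

```text
(309, 182) [222 186 126]
(343, 185) [222 185 126]
(279, 218) [227 191 130]
(344, 220) [228 194 131]
(330, 200) [200 137  91]
(313, 257) [228 194 132]
{'p': array([ 0.426, -0.275]), 'yaw': np.float64(2.686), 'L': np.float64(0.049), 'W': np.float64(0.019), 'uv': array([313.   , 256.304]), 'n': np.int64(148)}
{'p': array([ 0.427, -0.359]), 'yaw': np.float64(0.225), 'L': np.float64(0.069), 'W': np.float64(0.017), 'uv': array([346.168, 255.616]), 'n': np.int64(190)}
{'p': array([ 0.517, -0.358]), 'yaw': np.float64(3.103), 'L': np.float64(0.048), 'W': np.float64(0.018), 'uv': array([344., 220.]), 'n': np.int64(131)}
{'p': array([ 0.524, -0.191]), 'yaw': np.float64(0.363), 'L': np.float64(0.049), 'W': np.float64(0.018), 'uv': array([278.577, 217.927]), 'n': np.int64(137)}
{'p': array([ 0.608, -0.36 ]), 'yaw': np.float64(0.258), 'L': np.float64(0.069), 'W': np.float64(0.017), 'uv': array([343.018, 185.   ]), 'n': np.int64(171)}
{'p': array([ 0.616, -0.271]), 'yaw': np.float64(0.324), 'L': np.float64(0.068), 'W': np.float64(0.017), 'uv': array([308.776, 182.253]), 'n': np.int64(170)}
scene
{'
[... 242 characters left out ...]
np.float64(0.017), 'uv': array([200.667, 237.106]), 'n': np.int64(207)}
{'p': array([ 0.514, -0.357]), 'yaw': np.float64(0.01), 'L': np.float64(0.05), 'W': np.float64(0.017), 'uv': array([158.415, 206.762]), 'n': np.int64(130)}
{'p': array([ 0.521, -0.19 ]), 'yaw': np.float64(0.346), 'L': np.float64(0.05), 'W': np.float64(0.018), 'uv': array([228.756, 197.435]), 'n': np.int64(131)}
{'p': array([ 0.425, -0.357]), 'yaw': np.float64(0.212), 'L': np.float64(0.069), 'W': np.float64(0.016), 'uv': array([155.662, 176.603]), 'n': np.int64(151)}
{'p': array([ 0.424, -0.274]), 'yaw': np.float64(2.696), 'L': np.float64(0.052), 'W': np.float64(0.016), 'uv': array([189.   , 171.193]), 'n': np.int64(109)}
```

Three 70 mm and three 50 mm tenons, with both views agreeing to about 2 mm. There are no 35 mm ones. Next, the cabinet and tray crop.

View pics/top_crop1.png

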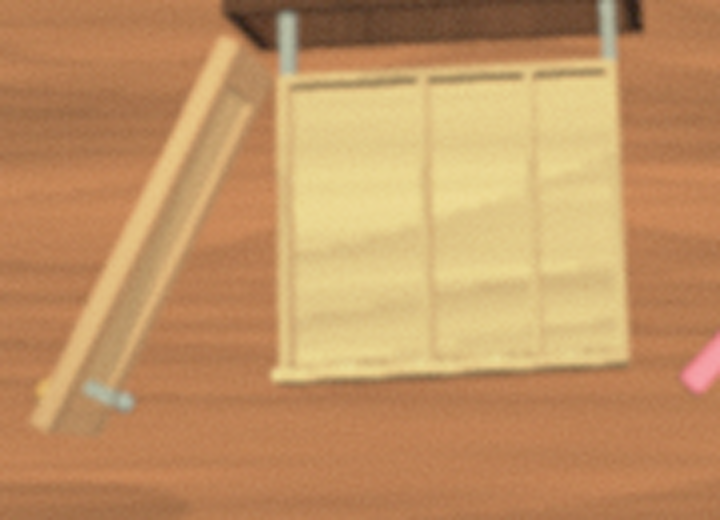

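View pics/scene_crop1.png

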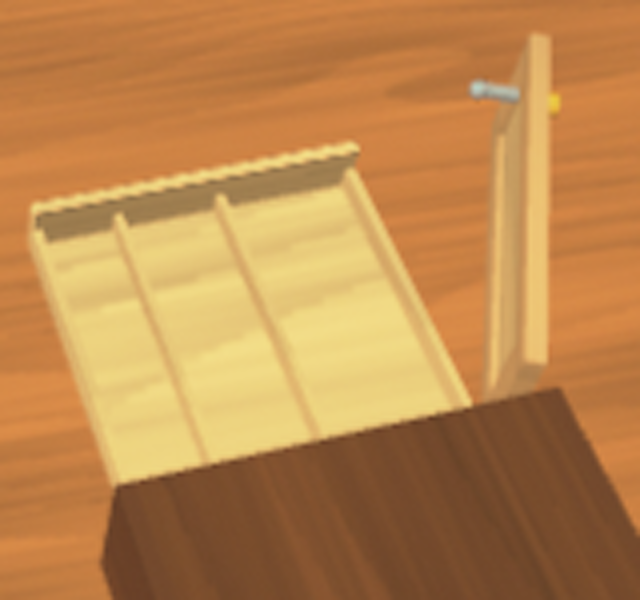

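```bash
python3 - <<'E'
from h import *
T=cap('top');S=cap('scene')
t=lambda x,y:(x/4+70,y/4+150); s=lambda x,y:(x/4+270,y/4+110)
f=lambda c,p,z:ray(c,p,z)[0].round(4)
print('panel top outer T',f(T,t(272,383),.05),f(T,t(629,364),.05))
print('panel top outer S',f(S,s(32,204),.05),f(S,s(356,143),.05))
print('cab top front S',f(S,s(116,487),.092),f(S,s(560,388),.092))
b=lambda x,y:(x*.64,y*.64)
print('cab top front T',f(T,b(196,240),.092),f(T,b(359,234),.092),'back',f(T,b(196,77),.092),f(T,b(351,72),.092))
print('back S',f(S,b(742,517),.092),f(S,b(528,587),.092))
print('dividers T',[f(T,t(*p),.032) for p in((427,78),(432,360),(530,70),(537,358))])
print('dividers S',[f(S,s(*p),.032) for p in((119,215),(205,462),(220,197),(312,438))])
print('rear wall T',[f(T,t(*p),.032) for p in((277,78),(614,63))])
print('door T top: hinge,edge',[f(T,t(*p),.092) for p in((220,38),(240,42),(30,424),(50,430))])
print('door S top', [f(S,s(*p),.092) for p in((546,365),(525,362),(532,34),(550,38))])
E
```

```text
panel top outer T [0.4552 0.1519 0.05  ] [ 0.4639 -0.0626  0.05  ]
panel top outer S [ 0.4661 -0.0572  0.05  ] [0.4587 0.1542 0.05  ]
cab top front S [ 0.6859 -0.0674  0.092 ] [0.6755 0.1826 0.092 ]
cab top front T [0.673  0.1793 0.092 ] [ 0.6806 -0.0709  0.092 ] back [0.9441 0.1902 0.092 ] [ 0.9523 -0.0586  0.092 ]
back S [0.9434 0.1902 0.092 ] [ 0.9637 -0.0743  0.092 ]
dividers T [array([0.6473, 0.0656, 0.032 ]), array([0.4693, 0.0591, 0.032 ]), array([0.6519, 0.0007, 0.032 ]), array([ 0.4697, -0.0052,  0.032 ])]
dividers S [array([ 0.4716, -0.0019,  0.032 ]), array([ 6.505e-01, -2.000e-04,  3.200e-02]), array([0.4702, 0.064 , 0.032 ]), array([0.6477, 0.064 , 0.032 ])]
rear wall T [array([0.6481, 0.16  , 0.032 ]), array([ 0.6561, -0.0525,  0.032 ])]
door T top: hinge,edge [array([0.6584, 0.1797, 0.092 ]), array([0.6558, 0.1677, 0.092 ]), array([0.4306, 0.2788, 0.092 ]), array([0.427 , 0.2673, 0.092 ])]
door S top [array([0.6602, 0.1812, 0.092 ]), array([0.6562, 0.1707, 0.092 ]), array([0.4275, 0.2726, 0.092 ]), array([0.4329, 0.2824, 0.092 ])]
```

```bash
cat >> h.py <<'E'
from scipy.spatial.transform import Rotation as Rn
YAW=0.039; ex=np.array([np.cos(YAW),np.sin(YAW)]); ey=np.array([-ex[1],ex[0]])
PM=np.array([.461,.0466])   # panel mid, tray out
CAB=np.array([.6788,.056])
def cell(yc,dx): return PM+(.098+dx)*ex+yc*ey
ROW={70:.0595,50:-.0175,35:-.077}
def quat(a):
    y=np.array([np.cos(a),np.sin(a),0]); z=np.array([0,0,-1.]); x=np.cross(y,z)
    q=Rn.from_matrix(np.c_[x,y,z]).as_quat(); return np.r_[q[3],q[:3]]
def best(p,a):
    o=[]
    for k in(-1,0,1):
        q=quat(a+k*np.pi); j=r.solve_ik(list(p),list(q))
        if j is not None: o.append((abs(j[5]-1.571*0),q))   # keep wrist near middle
    return min(o,key=lambda t:t[0])[1]
def find(near,L,tol=.06):
    res=[]
    for n,box in(('top',(255,400,140,310)),('scene',(120,262,140,280))):
        for t in tenons(r.capture(n),box):
            if np.hypot(*(t['p']-near))<tol and abs(t['L']-L)<.007 and .013<t['W']<.022: res.append((n,t))
    for n,t in res: print('  see',n,t['p'].round(4),round(t['yaw'],3),round(t['L'],4))
    return res
def st(m): s=r.get_state(); print(m,'t',round(s['clock'],1),'tcp',s['tcp_pos'].round(4),'w',round(s['grip_width'],4),'F',s['ft_force'].round(1))
ZS=.16
def pick(p,yaw):
    a=yaw+np.pi/2; q=best((*p,ZS),a); r.reach([*p,ZS],list(q)); 
    r.command_gripper(.05); r.move_linear([*p,.03],velocity=.2); 
    hit=r.move_linear([*p,.003],velocity=.06,max_force=12); 
    r.command_gripper(.0,f_grip=40); st('gripped hit=%s'%hit)
    r.move_linear([*p,ZS],velocity=.2); w=r.get_state()['grip_width']; st('lifted'); return .0145<w<.022
def place(c):
    q=best((*c,ZS),YAW); r.reach([*c,ZS],list(q)); st('over tray')
    if r.get_state()['grip_width']<.0145: return False
    r.move_linear([*c,.05],velocity=.2)
    hit=r.move_linear([*c,.0195],velocity=.05,max_force=6); st('down hit=%s'%hit)
    r.command_gripper(.034); r.move_linear([*c,ZS],velocity=.2); return True
E
python3 - <<'E'
from h import *
for p,y in(((.607,-.359),.25),((.615,-.2705),.316),((.516,-.3575),3.12),((.5225,-.1905),.355),((.426,-.358),.219),((.425,-.2745),2.69)):
    q=best((*p,ZS),y+np.pi/2); print(p,np.round(r.solve_ik([*p,ZS],list(q)),2),np.round(r.solve_ik([*p,.003],list(q)),2))
for L in(70,50):
    for d in(-.056,-.006,.044):
        c=cell(ROW[L],d); q=best((*c,ZS),YAW); print(L,c.round(3),np.round(r.solve_ik([*c,ZS],list(q)),2),np.round(r.solve_ik([*c,.0195],list(q)),2))
E
```

```text
(0.607, -0.359) [-0.53  0.46  0.5   1.6   0.   -0.78] [-0.53  0.48  0.22  1.31  0.   -0.78]
(0.615, -0.2705) [-0.41  0.37  0.38  1.57  0.   -0.73] [-0.41  0.4   0.11  1.28  0.   -0.73]
(0.516, -0.3575) [-0.61  0.26  0.24  1.55  0.   -0.58] [-0.61  0.3  -0.02  1.25  0.   -0.58]
(0.5225, -0.1905) [-0.35  0.09  0.04  1.52  0.   -0.7 ] [-0.35  0.13 -0.22  1.22  0.   -0.7 ]
(0.426, -0.358) [-0.7   0.09  0.04  1.52  0.   -0.92] [-0.7   0.14 -0.21  1.22  0.   -0.92]
(0.425, -0.2745) [-0.57 -0.03 -0.08  1.52  0.   -0.12] [-0.57  0.02 -0.34  1.21  0.   -0.12]
70 [0.501 0.108] [ 0.21 -0.02 -0.07  1.52  0.   -1.4 ] [ 0.21  0.02 -0.3   1.25  0.   -1.4 ]
70 [0.551 0.11 ] [ 0.2   0.1   0.05  1.52  0.   -1.41] [ 0.2   0.14 -0.18  1.25  0.   -1.41]
70 [0.601 0.112] [ 0.18  0.22  0.19  1.54  0.   -1.43] [ 0.18  0.25 -0.05  1.27  0.   -1.43]
50 [0.504 0.031] [ 0.06 -0.04 -0.09  1.52  0.   -1.55] [ 0.06  0.   -0.32  1.25  0.   -1.55]
50 [0.554 0.033] [ 0.06  0.08  0.03  1.52  0.   -1.55] [ 0.06  0.12 -0.2   1.25  0.   -1.55]
50 [0.604 0.035] [ 0.06  0.2   0.17  1.54  0.   -1.55] [ 0.06  0.24 -0.06  1.27  0.   -1.55]
```

```bash
python3 - <<'E'
from h import *
im=cv2.cvtColor(cap('top')['color'],cv2.COLOR_RGB2BGR)
cv2.imwrite('pics/ten_crop.png',cv2.resize(im[160:300,235:375],None,fx=4,fy=4,interpolation=cv2.INTER_CUBIC))
E
```

```text
(no output)
```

View pics/ten_crop.png

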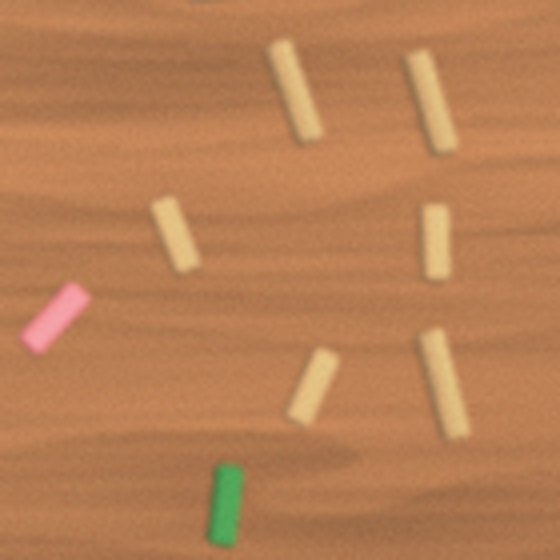

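The crop shows pale 70s at (295,90), (432,102), (445,383) and pale 50s at (175,235), (436,242), (313,386). Pink (55,318) and green (227,505) are the look-alikes, so I'll leave them. I'll start with the first 70.

```bash
python3 - <<'E'
from h import *
v=find(np.array([.615,-.2705]),.07)
p=np.mean([t['p'] for n,t in v],0); y=np.mean([t['yaw'] for n,t in v])
print(p,y)
if pick(p,y): print(place(cell(ROW[70],.044)))
c=cap('top','a1.png'); d=cap('scene','a1s.png')
im=cv2.cvtColor(np.vstack([c['color'][140:270,80:280],d['color'][90:220,260:460]]),cv2.COLOR_RGB2BGR)
cv2.imwrite('pics/a1c.png',cv2.resize(im,None,fx=2.3,fy=2.3))
E
```

```text
see top [ 0.6161 -0.271 ] 0.317 0.0689
  see scene [ 0.6138 -0.2696] 0.308 0.0689
[ 0.61493655 -0.27027199] 0.3125222264874423
gripped hit=False t 4.8 tcp [ 0.6153 -0.2704  0.0036] w 0.0169 F [-0.1  0.3  3.3]
lifted t 5.7 tcp [ 0.6145 -0.2701  0.1584] w 0.0168 F [-0.7 -0.7  0.2]
over tray t 7.1 tcp [0.6008 0.1107 0.1598] w 0.0166 F [-0.9 -0.5  0.1]
down hit=True t 8.4 tcp [0.6004 0.1115 0.0195] w 0.0164 F [0.3 0.1 5. ]
True
```

View pics/a1c.png

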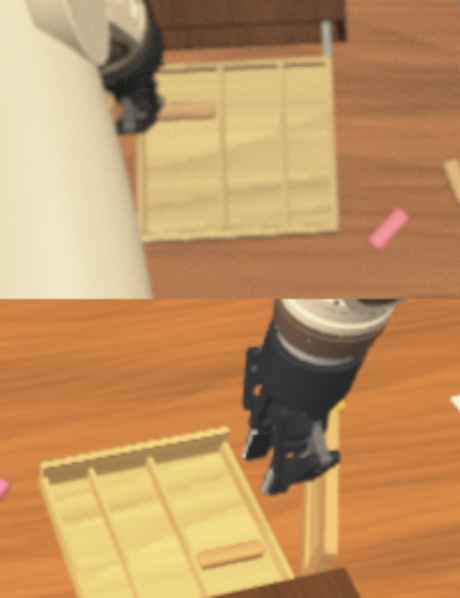

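The tenon lies flat across row 70 at crop pixel (230,553), clear of both walls. I'll do the rest, re-measuring each one just before its grasp.

```bash
cat > go.py <<'E'
from h import *
def ang(v):
    return .5*np.angle(np.mean([np.exp(2j*t['yaw']) for n,t in v]))
def do(near,L,d):
    v=find(np.array(near),L/1000,.075)
    if not v: print('not found',near); return False
    p=np.mean([t['p'] for n,t in v],0); 
    if max(np.hypot(*(t['p']-p)) for n,t in v)>.004: print('disagree'); return False
    if not pick(p,ang(v)): print('pick bad'); return False
    if not place(cell(ROW[L],d)): print('place bad'); return False
    return True
def pic(nm):
    c=cap('top',nm+'.png'); d=cap('scene',nm+'s.png')
    im=cv2.cvtColor(np.vstack([c['color'][140:270,80:380],d['color'][90:270,130:430]]),cv2.COLOR_RGB2BGR)
    cv2.imwrite('pics/%sc.png'%nm,cv2.resize(im,None,fx=1.9,fy=1.9))
E
python3 - <<'E'
from go import *
ok=do((.607,-.359),70,-.006) and do((.426,-.358),70,-.056)
pic('a2')
E
```

```text
see top [ 0.6075 -0.3597] 0.262 0.0673
  see scene [ 0.6057 -0.3578] 0.246 0.0695
gripped hit=False t 13.6 tcp [ 0.6069 -0.359   0.0036] w 0.0168 F [-0.3  0.3  3.4]
lifted t 14.5 tcp [ 0.6062 -0.3586  0.1585] w 0.0164 F [-0.   0.2 -1. ]
over tray t 16.2 tcp [0.551  0.1089 0.16  ] w 0.0169 F [-0.  -0.1  0.1]
down hit=True t 17.6 tcp [0.5504 0.1096 0.0195] w 0.0165 F [0.9 0.2 5.5]
  see top [ 0.4266 -0.3588] 0.218 0.0685
  see scene [ 0.4245 -0.3572] 0.208 0.0697
gripped hit=False t 22.7 tcp [ 0.4258 -0.3582  0.0035] w 0.0167 F [-0.1  0.3  2.9]
lifted t 23.6 tcp [ 0.4252 -0.3577  0.1585] w 0.0169 F [-1.3  0.   0.6]
over tray t 25.3 tcp [0.5008 0.107  0.1599] w 0.0165 F [ 0.3 -0.4 -0.9]
down hit=True t 26.6 tcp [0.5004 0.1076 0.0195] w 0.017 F [ 0.9 -0.7  4.9]
```

View pics/a2c.png

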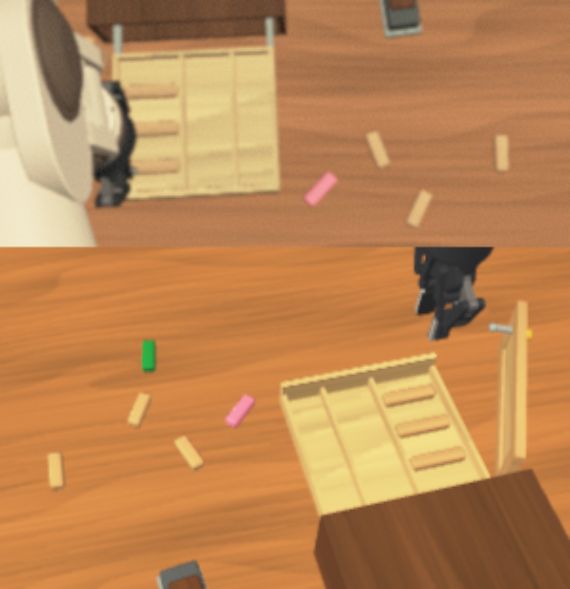

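Three 70s are flat in row 70 at (408,395), (422,426), (437,458) in the scene half. The three pale 50s remain on the bench at (188,452), (139,409), (55,470).

```bash
python3 - <<'E'
from go import *
ok=do((.516,-.3575),50,.044) and do((.5225,-.1905),50,-.006) and do((.425,-.2745),50,-.056)
pic('a3')
E
```

```text
see top [ 0.517  -0.3578] 3.102 0.0476
  see scene [ 0.5143 -0.3566] 3.141 0.0506
gripped hit=False t 31.8 tcp [ 0.516  -0.3574  0.0036] w 0.0166 F [ 0.3 -0.   1.9]
lifted t 32.7 tcp [ 0.5152 -0.3569  0.1585] w 0.0168 F [ 1.  -0.1 -0.1]
over tray t 34.2 tcp [0.6036 0.0338 0.1598] w 0.017 F [ 1.  -0.1 -0.7]
down hit=True t 35.5 tcp [0.6034 0.0347 0.0195] w 0.0166 F [ 0.1 -0.4  5. ]
  see top [ 0.5239 -0.1909] 0.358 0.0453
  see scene [ 0.5211 -0.1898] 0.339 0.0493
gripped hit=False t 39.8 tcp [ 0.5228 -0.1905  0.0035] w 0.0166 F [ 0.6 -0.9  2.9]
lifted t 40.8 tcp [ 0.522  -0.1902  0.1586] w 0.0168 F [0.1 0.1 0.1]
over tray t 41.7 tcp [0.5533 0.0322 0.1592] w 0.0164 F [-0.5 -0.1  0.5]
down hit=True t 43.0 tcp [0.5534 0.0327 0.0195] w 0.0164 F [0.8 0.  5. ]
  see top [ 0.4448 -0.2441] 2.679 0.0473
  see scene [ 0.442  -0.2431] 2.681 0.0521
gripped hit=False t 47.7 tcp [ 0.4438 -0.2438  0.0035] w 0.0166 F [-0.  -0.5  3.6]
lifted t 48.6 tcp [ 0.443  -0.2434  0.1586] w 0.0169 F [ 0.4 -0.3  0.2]
over tray t 50.0 tcp [0.5035 0.0303 0.1595] w 0.0168 F [-0.7  0.7 -0.4]
down hit=True t 51.2 tcp [0.5034 0.0308 0.0195] w 0.0169 F [-0.5  0.3  4.4]
```

View pics/a3c.png

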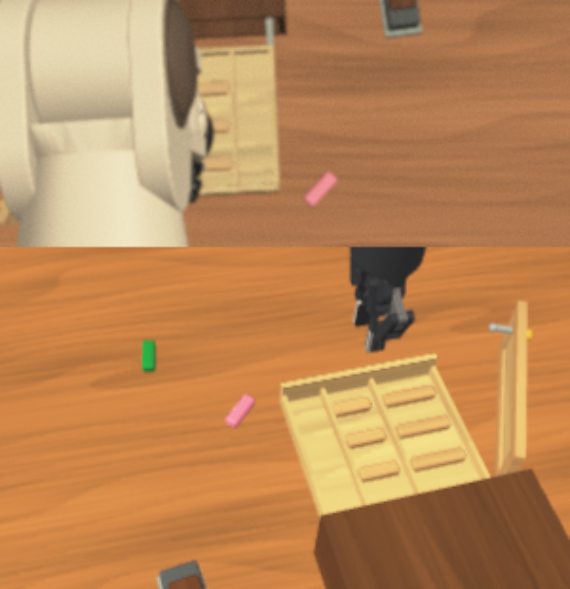

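All six are flat in their rows. One 50 had been knocked about 36 mm, which the re-measurement caught. Before pushing, I'll clear the arm and check the whole bench for missed tenons.

```bash
python3 - <<'E'
from go import *
s=PM-.045*ex+np.array([0,.008]) ; s=PM+.0*ey-.045*ex
q=best((*s,ZS),YAW+np.pi/2); r.reach([*s,ZS],list(q)); r.command_gripper(0.0); st('front')
c=cap('top','b.png'); d=cap('scene','bs.png')
im=cv2.cvtColor(np.vstack([c['color'],d['color']]),cv2.COLOR_RGB2BGR)
cv2.imwrite('pics/bc.png',cv2.resize(im,(400,600),interpolation=cv2.INTER_AREA))
E
```

```text
front t 54.4 tcp [0.4161 0.0448 0.16  ] w 0.0003 F [ 0.4  1.2 -0.2]
```

View pics/bs.png

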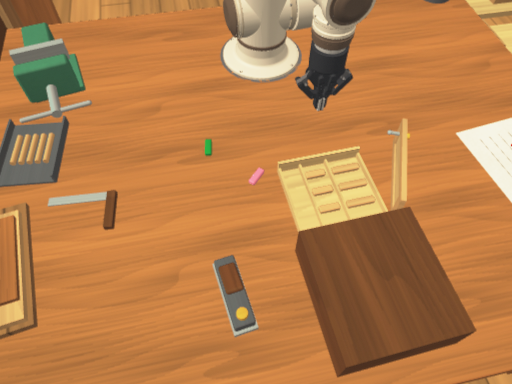

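View pics/b.png

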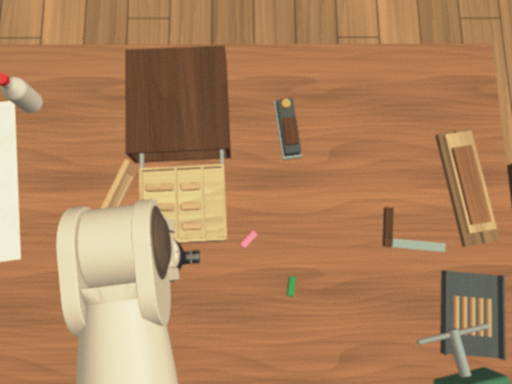

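The bench is clear of loose pale tenons: six are in the tray around scene pixels (315–355,165–205), and only pink (256,176), green (208,147) and the racked dowels remain elsewhere. Now the push.

```bash
python3 - <<'E'
from go import *
s=PM-.045*ex; z=.036
r.move_linear([*s,z],velocity=.15); st('down')
m=PM-.02*ex+.0*ey; h=r.move_linear([*m,z],velocity=.05,max_force=15); st('near %s'%h)
e=CAB+.008*ex; print(e)
h=r.move_linear([*e,z],velocity=.06,max_force=14); st('push %s'%h)
t=r.get_state()['tcp_pos'][:2]; print('along x from cab front', (t-CAB)@ex)
b=t-.06*ex; r.move_linear([*b,z],velocity=.1); r.move_linear([*b,.2],velocity=.15)
r.hold(.2); pic('c')
E
```

```text
down t 55.5 tcp [0.4166 0.0449 0.0369] w 0.0002 F [-0.7  0.9  0.6]
near False t 56.1 tcp [0.4409 0.0458 0.0358] w -0.0 F [-0.5 -0.2 -0.2]
[0.68679392 0.05631192]
push True t 59.3 tcp [0.6647 0.0554 0.035 ] w -0.0002 F [-0.1  0.1  0. ]
along x from cab front -0.014081343878014466
```

View pics/cc.png

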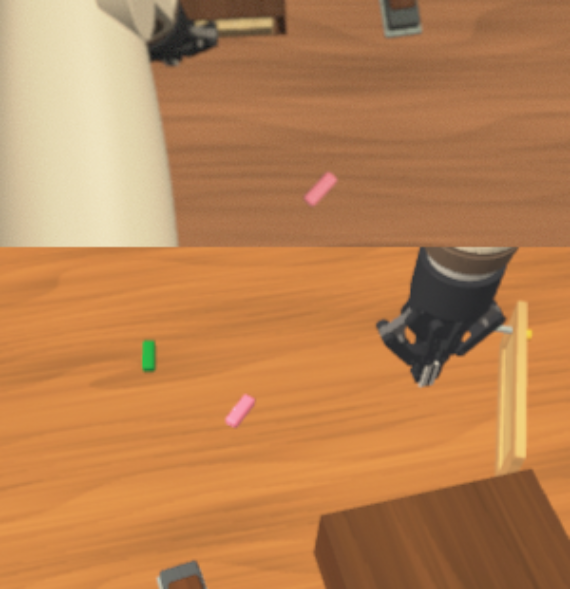

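The push stopped on force with the fingertip centre 14 mm short of the cabinet front, consistent with the tray at its stop. I'll move behind the door and verify the tray with a clear view first.

```bash
cat >> go.py <<'E'
H=CAB-.014*ex+.125*ey
def rot(v,a): return np.array([v[0]*np.cos(a)-v[1]*np.sin(a),v[0]*np.sin(a)+v[1]*np.cos(a)])
def dp(th,rho=.19,off=.014): return H+rho*rot(-ey,-th)+off*rot(-ex,-th)
E
python3 - <<'E'
from go import *
print(H,dp(2.02,.25,0))
p=dp(2.02,.19,.045); print(p)
r.move_linear([*p,.2],velocity=.2); st('behind door')
c=cap('top'); d=cap('scene')
im=cv2.cvtColor(c['color'][90:270,70:250],cv2.COLOR_RGB2BGR); cv2.imwrite('pics/d.png',cv2.resize(im,None,fx=3.3,fy=3.3,interpolation=cv2.INTER_CUBIC))
cv2.imwrite('pics/ds.png',cv2.resize(cv2.cvtColor(d['color'][80:280,270:480],cv2.COLOR_RGB2BGR),None,fx=2.5,fy=2.5))
E
```

```text
[0.65993688 0.18035909] [0.43067698 0.28005812]
[0.50364518 0.29739713]
behind door t 63.1 tcp [0.504  0.2967 0.2   ] w 0.0001 F [-0.1  0.2 -0.8]
```

View pics/d.png

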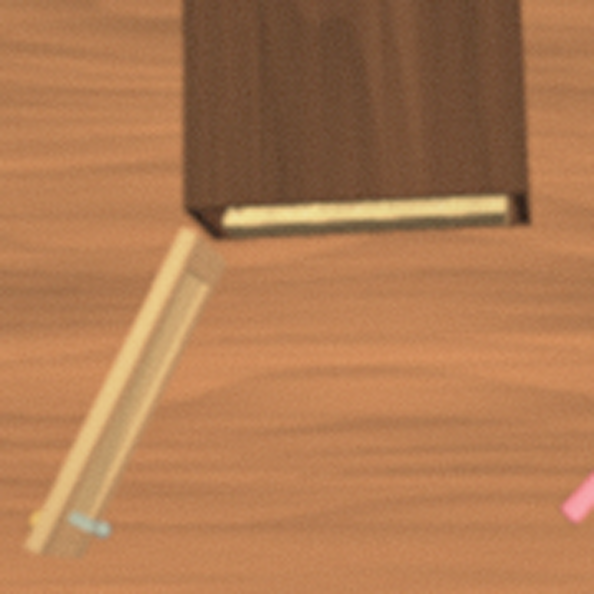

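View pics/ds.png

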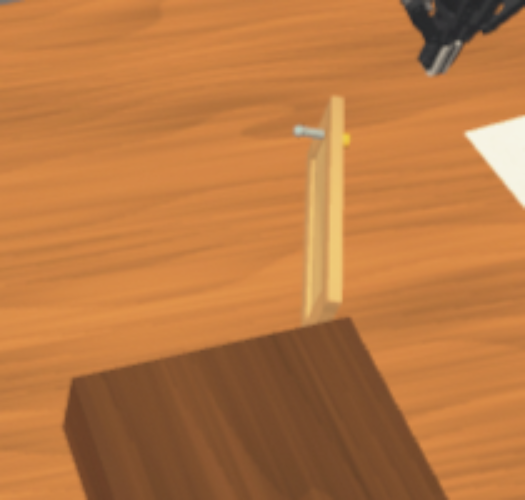

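```bash
python3 - <<'E'
from go import *
c=cap('top'); d=cap('scene')
for t in(0,.008,.016):
    for y in(.09,-.09):
        X=CAB-t*ex+y*ey; a=proj(c,[[*X,.05],[*X,.01]]); print(t,y,((a-[70,90])*3.3).round(0).tolist())
for y in(.09,0,-.09):
    X=CAB+y*ey; u,v=proj(c,[*X,.05])[0]; col=c['color'][:,int(round(u))].astype(int)
    print(round(u,1),round(v,1),[(k,col[k].sum()) for k in range(int(v)-8,int(v)+9)])
E
```

```text
0 0.09 [[243.0, 222.0], [255.0, 235.0]]
0 -0.09 [[481.0, 211.0], [485.0, 225.0]]
0.008 0.09 [[243.0, 232.0], [255.0, 245.0]]
0.008 -0.09 [[481.0, 221.0], [485.0, 234.0]]
0.016 0.09 [[243.0, 242.0], [255.0, 255.0]]
0.016 -0.09 [[482.0, 231.0], [485.0, 244.0]]
143.5 157.2 [(149, np.int64(253)), (150, np.int64(227)), (151, np.int64(237)), (152, np.int64(333)), (153, np.int64(504)), (154, np.int64(586)), (155, np.int64(608)), (156, np.int64(607)), (157, np.int64(569)), (158, np.int64(441)), (159, np.int64(301)), (160, np.int64(261)), (161, np.int64(276)), (162, np.int64(330)), (163, np.int64(377)), (164, np.int64(406)), (165, np.int64(421))]
179.7 155.5 [(147, np.int64(232)), (148, np.int64(225)), (149, np.int64(230)), (150, np.int64(290)), (151, np.int64(443)), (152, np.int64(544)), (153, np.int64(581)), (154, np.int64(601)), (155, np.int64(571)), (156, np.int64(428)), (157, np.int64(304)), (158, np.int64(265)), (159, np.int64(272)), (160, np.int64(322)), (161, np.int64(367)), (162, np.int64(411)), (163, np.int64(401))]
215.7 153.9 [(145, np.int64(240)), (146, np.int64(237)), (147, np.int64(241)), (148, np.int64(248)), (149, np.int64(384)), (150, np.int64(510)), (151, np.int64(562)), (152, np.int64(576)), (153, np.int64(558)), (154, np.int64(453)), (155, np.int64(318)), (156, np.int64(268)), (157, np.int64(258)), (158, np.int64(300)), (159, np.int64(365)), (160, np.int64(414)), (161, np.int64(404))]
```

The panel edge lies within 0.8 px (about 2 mm) of the home prediction at all three columns, so the tray is home. The door is still about 2.02 rad open and free. Now I'll swing it shut, pushing on the outer face at radius 0.19 m, inside the knob.

```bash
python3 - <<'E'
from go import *
z=.055
p=dp(2.02,.19,.045); r.move_linear([*p,z],velocity=.15); st('down')
for th in np.arange(2.0,.19,-.15):
    h=r.move_linear([*dp(th),z],velocity=.12,max_force=20)
    if h: st('hit at %.2f'%th); break
st('swept'); print('th',th)
c=cap('top'); cv2.imwrite('pics/e.png',cv2.resize(cv2.cvtColor(c['color'][90:270,70:250],cv2.COLOR_RGB2BGR),None,fx=3,fy=3))
d=cap('scene'); cv2.imwrite('pics/es.png',cv2.resize(cv2.cvtColor(d['color'][80:280,270:480],cv2.COLOR_RGB2BGR),None,fx=2.5,fy=2.5))
E
```

```text
down t 64.4 tcp [0.5042 0.2977 0.0561] w -0.0 F [ 0.3 -0.4 -0.2]
swept t 69.6 tcp [ 0.615  -0.0047  0.0548] w -0.0002 F [ 0.1 -1.1  0.4]
th 0.20000000000000107
```

View pics/es.png

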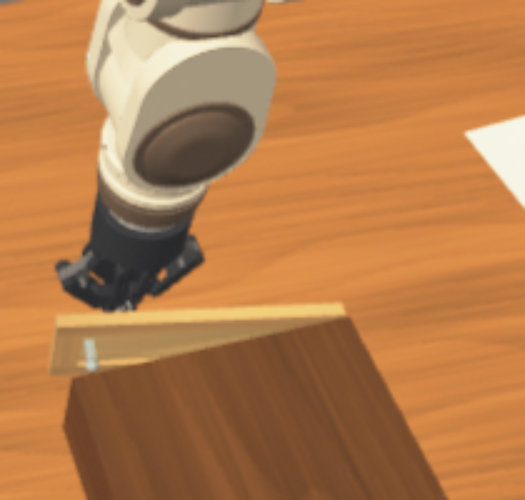

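View pics/e.png

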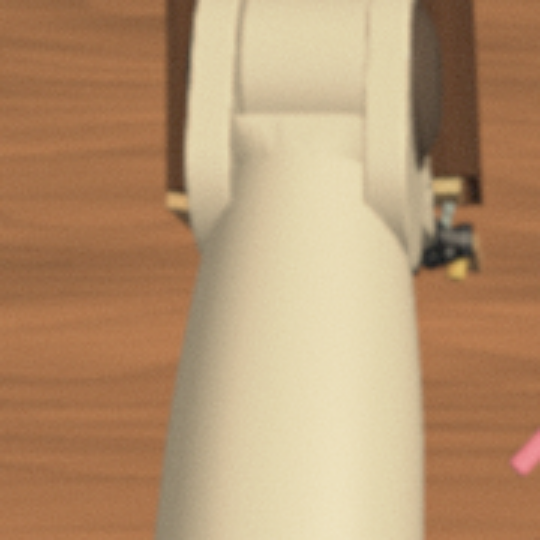

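The door follows the fingers, about 0.25 rad open: its top edge runs (55,322)–(345,310) ahead of the cabinet front. I'll push it onto its catch.

```bash
python3 - <<'E'
from go import *
z=.055
for th,off in((.1,.014),(.0,.013),(-.04,.010)):
    h=r.move_linear([*dp(th,.19,off),z],velocity=.05,max_force=28); st('th %.2f hit %s'%(th,h))
    if h: break
r.hold(.3); t=r.get_state()['tcp_pos'][:2]; print('ahead of hinge plane',(t-H)@ex)
b=t-.07*ex; r.move_linear([*b,z],velocity=.1); r.move_linear([*b,.2],velocity=.15)
r.reach([.35,-.30,.25],list(best((.35,-.30,.25),0.)))
c=cap('top'); cv2.imwrite('pics/f.png',cv2.resize(cv2.cvtColor(c['color'][90:270,70:320],cv2.COLOR_RGB2BGR),None,fx=3,fy=3))
d=cap('scene'); cv2.imwrite('pics/fs.png',cv2.resize(cv2.cvtColor(d['color'][80:280,200:480],cv2.COLOR_RGB2BGR),None,fx=2.5,fy=2.5)); st('end')
for th in(0,.03,.08):
    X=H+.25*rot(-ey,-th); print(th,((proj(d,[*X,.092])[0]-[200,80])*2.5).round(1),((proj(c,[*X,.092])[0]-[70,90])*3).round(1))
print('hinge',((proj(d,[*H,.092])[0]-[200,80])*2.5).round(1),((proj(c,[*H,.092])[0]-[70,90])*3).round(1))
E
```

```text
th 0.10 hit False t 70.2 tcp [ 0.6345 -0.0085  0.0547] w -0.0002 F [ 0.2  0.7 -0.8]
th 0.00 hit False t 70.7 tcp [ 0.6546 -0.0101  0.0549] w 0.0001 F [-0.4 -0.2  0.1]
th -0.04 hit True t 71.0 tcp [ 0.6562 -0.0101  0.0541] w 0.0 F [-5.8 -0.4  4.7]
ahead of hinge plane -0.011175575403666553
end t 74.7 tcp [ 0.3506 -0.2995  0.2497] w 0.0 F [-1.2  0.5 -0.7]
0 [240.  362.8] [477.5 192.4]
0.03 [237.5 355.2] [477.7 201.5]
0.08 [234.  342.4] [477.5 216.6]
hinge [515.3 303. ] [164.3 206.6]
```

View pics/f.png

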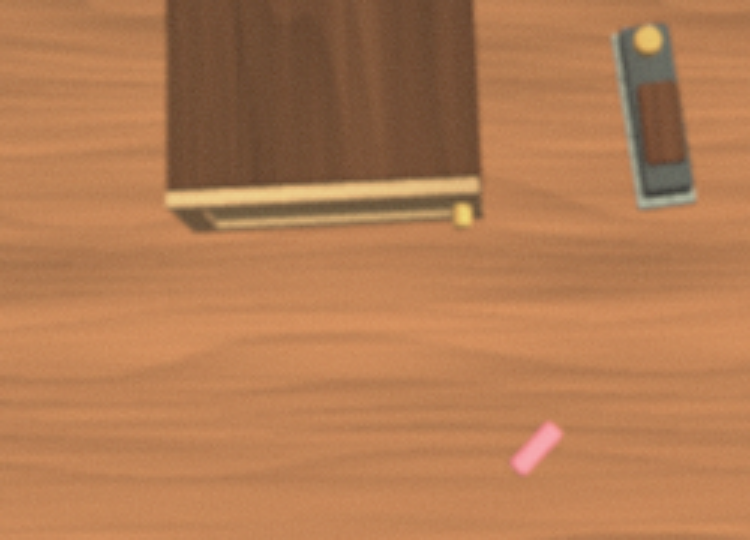

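View pics/fs.png

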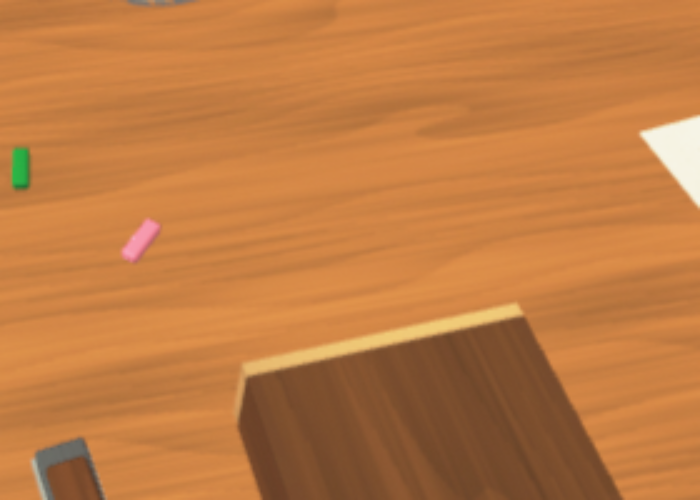

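The door's top edge runs (244,363)–(517,303) in the scene crop, against a shut prediction of (240,363)–(515,303), and it is parallel to the cabinet edge. It is seated and the arm is clear, so I'll hand in.

```bash
python3 - <<'E'
from h import *
r.hold(.5); st('before'); r.finish_job(); print('handed in')
E
```

```text
before t 75.2 tcp [ 0.35 -0.3   0.25] w 0.0003 F [ 0.2 -0.4  0. ]
the job is handed in; nothing more can be done
handed in
```

The job is handed in at about 75 s on the clock; no verdict was reported. All six tenons on the bench (three 70 mm, three 50 mm, no 35 mm) are sorted flat into their rows. The tray is pushed home and the door is pushed onto its catch.

- **Tenons:** the last picture before the push showed all six flat in the right rows. One 50 mm tenon was knocked about 36 mm during the run, and it was re-measured before it was grasped. I could not see them once the tray was inside, so their final position rests on the slow push.
- **Tray:** it stopped on its force limit, with its front edge within 0.8 px (about 2 mm) of the home position.
- **Door:** its top edge matched the shut prediction to within about 2 px in the scene view, after a firm stop at the end of the push.
- **Bystanders:** the plane, try square and the pink and green look-alikes were never touched. The plane and the look-alikes looked unmoved in the later pictures, but I did not measure this and the square was out of frame at the end.
- **Disagreements:** the two cameras differed by 2 to 3 mm throughout, and I used the average. No check failed.

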